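Slide a hanger bracket along a drill jig until it drops onto its locating pin

TASK

Load the steel hanger bracket into the wooden drill jig: slide it along the raised deck, without picking it up off the deck, until its big hole is over the steel pin, and let it drop so that it lies flat on the low end of the jig with the pin standing in the hole. Let go of it, and leave the other things on the table where they are.

Things in the scene. Friction and masses are not known exactly. Their poses are not given: they have to be found in the camera images.
- jig: plywood drill jig fixed to the table, 290 x 120 mm, place and angle vary. Origin: centre of its underside; x: sliding direction, from deck to pin end; y across; z up. Raised brown wooden deck: x -145 to +15 mm, top at z = 30 mm, open at the sides. Low plywood bed: x +15 to +145 mm, top at z = 18 mm, open at the far end (no end stop)
- jig_guides (a point): middle of the low bed's entrance (x 15, y 0, z 18 mm of the jig), at the step below the deck; axes as the jig's. Two aluminium guide strips run from here along the low bed, 78 mm apart inside, tops at z = 36 mm; each has a flared lead-in on the deck, starting at about x = -18 mm of the jig, where they are about 98 mm apart inside
- jig_pin (a point): centre of the top of the fixed upright steel locating pin on the low bed, at x 79, y 0, z 29 mm of the jig, axes as the jig's. Diameter 18 mm, chamfered at the top; it stands 11 mm above the low bed, so its top is 1 mm below the deck's level
- bracket_upstand (a point): centre of the upstand of the loose steel L bracket (0.18 to 0.35 kg), the part to grasp or push: an upright plate 8 mm thick (x), 60 mm wide (y), its top 50 mm above the bracket's underside; this point is 32 mm above the underside and 4 mm from the bracket's rear (-x) edge. Axes: x toward the plate's front edge, y along the upstand, z up. At the start 96 to 126 mm behind the jig's origin
- bracket_hole (a point): centre of the 26 mm through hole in the bracket's flat plate (110 mm long, 70 wide, 8 thick), 4 mm above the underside, 56 mm in front of the upstand along x, axes as the upstand's. At the start the plate lies on the deck, front edge toward the pin, up to 8 mm and 0.12 rad off straight, hole at z = 34 mm; flat on the low bed z = 22 mm and the rear edge is just clear of the step
- pliers_mid (a point): red-handled pliers lying on the table, 170 mm long; bystander; its middle
- octagon_cap: grey eight-sided wheel cap, 111 mm across, 60 mm high, left of the jig; bystander; origin under its centre
- cap_low: flat round grey wheel cap, 145 mm across, 18 mm high, right of the jig; bystander; origin under its centre

How it is judged:
By the outcome, as a careful person would: the job done as asked, in the order asked, and still so for the second after the job is handed in, with the robot touching nothing.
It also fails if it takes over 40 s, if anything falls off the work surface, if the arm or the gripper's body presses on something with over 40 N, if the wrist force passes 120 N, or if a joint passes its speed limit or range.

ROBOT

A 6-joint arm with a two-finger parallel gripper is mounted at the origin on a cart in front of the work surface, level with it; the furniture and walls round the work are solid. World frame = base frame: x ahead of the robot, y to its left, z up, the work surface at z = 0. Lengths are in m, angles in rad, forces in N, time in s.
With the tool pointing down it reaches from about 0.375 to 0.975 m from the base axis. Payload 3.8 kg.
Tool frame: the origin (TCP) lies between the finger pads; the fingertips stand 25 mm ahead of it and the grasp point (between the pads) lies 6 mm ahead of it; z points along the fingers, y is the line along which they close (so a half turn about z gives the same grasp; the last joint's range is limited). The gripper opens to 85 mm and grips with 20 to 120 N. Pads are 22 mm wide; open, the fingers measure 114 mm over their backs; the gripper's body (76 mm by 85 mm) begins 54 mm behind the grasp point. The pads swing forward as they close: fully open they stand 13 mm farther back than shut.
Start: joints at [1.234, 0.264, 1.604, -0, 1.274, -0.037], TCP at [0.199, 0.645, 0.219] pointing down, gripper open.
Joint ranges: [-2.63, 2.63], [-0.94, 2.18], [0.31, 2.57], [-1.31, 4.45], [0, 2.66], [-2.55, 2.55]. Speed limits (rad/s): [2.57, 2.57, 3.14, 3.14, 3.14, 3.14].

INTERFACE

Orientations are given as a unit quaternion [x, y, z, w].
In Python, from cell import manip, optics, hand_in gives the robot as it stands. The module is installed in compiled form; this text tells all that it offers.
- The arm moves only by the tool arm_command, never from a script. Its argument "deltas" is one flat list of numbers, 7 for each row, row after row: the turn, a rotation vector about the tool's x, y, z in rad, then the shift along the tool's x, y, z in m, then the finger opening in m, from 0 to 0.0854. A call has 1 to 5 rows; each row shifts and turns the commanded pose from where the row before left it, along the tool's axes as they then stand; what a row does not reach is not made up. A row lasts 1/8 s, in which the tool goes at most 62.5 mm and 10.7 degrees, less where a joint would pass 70% of its speed; a pose out of reach is approached as far as the arm can. A call with a gripper value outside its range is refused whole. The fingers move at their own pace and stop on an object; "squeeze" is the grip in N (left out, the last holds). Time passes only in rows, so rows that do not move let the fingers close. It gives the time, the measured TCP pose, the force, the opening and the grip force at its end, in the units of the state.
- manip.read_state(): the state, without advancing time (a new reading comes with each control period).
- optics.snapshot(name): name is "side" or "top"; returns a dict with "frame" (480x640x3 uint8, red, green, blue), "fx", "fy", "cx", "cy" (pixels), "cam_to_world" (4x4, takes a point from camera to world coordinates). Camera axes: x right, y up, looking along -z (the intrinsics and any distortion apply to the point x, -y, -z); pixel columns grow to the right and rows downward; lengths in m; the calibration is good to about 2 mm. A picture is of the moment at which its call begins. There is no depth.
- hand_in(): hands the job in; it is judged then, once.
The state is a dict: "t": time; "q": joint angles; "dq": joint speeds; "joint_torque": joint torques, N m; "tcp_pos": TCP position; "tool_rot": TCP orientation; "ft_force": force on the tool from outside, world axes, zero at the start; "moment": the same for the moment, N m; "grip_width": opening from 0.0 (shut) to 1.0 (fully open); "grip_force": force on a finger pad.
Only numpy, scipy, OpenCV 4.12 (cv2) and the standard library are available. Lean on these libraries where they do the work, as an engineer would, in place of code of your own. Each camera call takes 0.05 s, during which the arm holds its last target. There are 200 camera calls.

## Working session

There is one attempt and no reset: what is moved stays moved. The work goes in short steps, Python scripts to look and compute and a tool call to move; the robot and the scene stay as the last step left them, time stands still between calls to the robot, and variables do not carry over. Pictures are saved under pics/ and viewed, at most 10 in all, crops included, and the job is handed in when it is done.

Besides the shell and the picture viewer there is one more tool, called after "Request:" in YAML: its name, and indented under it one key for each argument. arm_command: Moves the arm, as the interface text tells. Its arguments: {"type":"object","properties":{"deltas":{"type":"array"},"squeeze":{"type":"number"}},"required":["deltas"]}

```bash
mkdir -p pics
python3 - <<'E'
from cell import manip, optics
import cv2,numpy as np
for n in("top","side"):
    s=optics.snapshot(n); cv2.imwrite(f"pics/{n}0.png",s["frame"][:,:,::-1]); print(n,s["fx"],s["fy"],s["cx"],s["cy"],np.round(s["cam_to_world"],4).tolist(),[k for k in s])
print(manip.read_state())
E
```

```text
top 543.2330540295184 543.2330540295184 325.4952864417659 233.12557365733795 [[-0.0107, 0.9939, -0.1094, 0.4259], [-0.9999, -0.0107, -0.0002, 0.0493], [-0.0013, 0.1094, 0.994, 1.285], [0.0, 0.0, 0.0, 1.0]] ['frame', 'fx', 'fy', 'cx', 'cy', 'cam_to_world']
side 605.4889930060989 605.4889930060989 321.9148340243744 240.50525366116634 [[0.9095, 0.2455, -0.3353, 0.1228], [-0.4155, 0.5212, -0.7455, -0.8952], [-0.0083, 0.8174, 0.5761, 0.8073], [0.0, 0.0, 0.0, 1.0]] ['frame', 'fx', 'fy', 'cx', 'cy', 'cam_to_world']
{'t': 0.1, 'q': array([ 1.23410049e+00,  2.64712003e-01,  1.60526631e+00, -2.73186318e-05,
        1.27369219e+00, -3.69042743e-02]), 'dq': array([ 3.78390872e-04, -1.38108816e-03, -5.17349829e-03,  8.69149746e-04,
        9.25959515e-04,  5.01033245e-05]), 'joint_torque': array([ 9.13437107e-04, -5.16700816e+01, -3.68592775e+01,  8.44547753e-05,
        6.22227351e-03,  4.08832435e-06]), 'tcp_pos': array([0.1991246 , 0.64423058, 0.21774792]), 'tool_rot': array([ 1.49331037e-01,  9.88786712e-01, -1.02327796e-03, -1.80115308e-04]), 'ft_force': array([ 0.35416177, -0.13875573, -0.15660094]), 'moment': array([ 0.01489745, -0.05034376,  0.00024789]), 'grip_force': 0.0, 'grip_width': 1.0016295921889542}
```

View pics/top0.png

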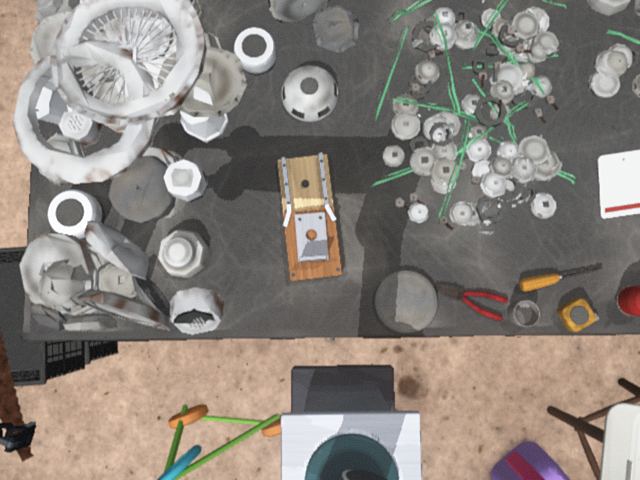

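View pics/side0.png

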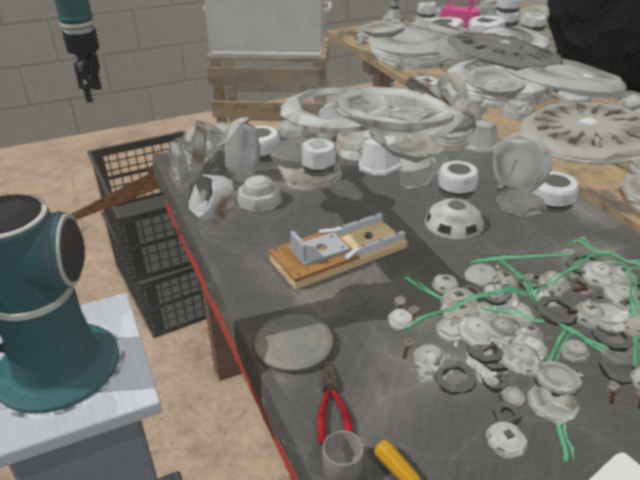

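The top view shows the jig at about px (310,217). Its deck is at the bottom with the bracket on it: hole near (312,235), upstand near (313,260). The pin is near (305,184). The side view shows the jig around (340,245), with the upstand at (297,245). Next I'll enlarge both.

Run:
```python
import cv2
a=cv2.imread("pics/top0.png")[145:285,265:360]; b=cv2.imread("pics/side0.png")[205:295,260:415]
cv2.imwrite("pics/a.png",cv2.resize(a,None,fx=4.2,fy=4.2,interpolation=cv2.INTER_CUBIC))
cv2.imwrite("pics/b.png",cv2.resize(b,None,fx=5,fy=5,interpolation=cv2.INTER_CUBIC))
```

```text
(no output)
```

View pics/a.png

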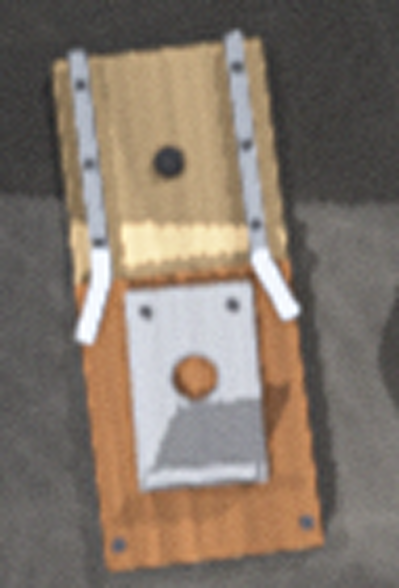

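View pics/b.png

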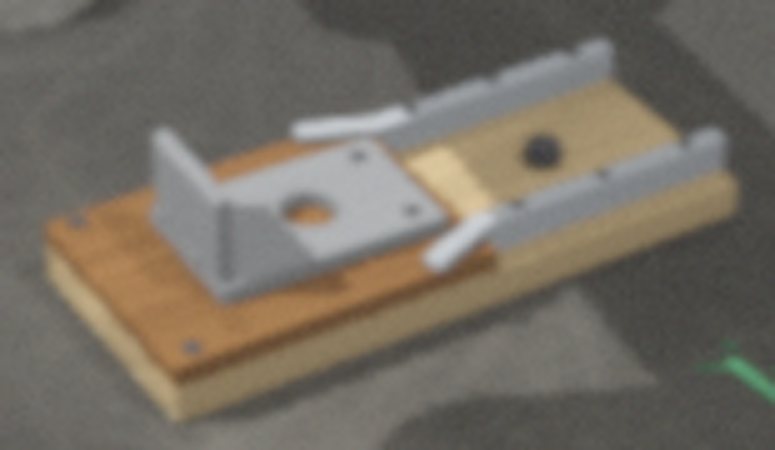

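In the crops, the hole is at crop-px (195,377) in the top view and (308,210) in the side view. The pin is at (169,161) and (542,150). Plate and deck corners are clear too.

```bash
cat > h.py <<'E'
import numpy as np
def ray(s,px,z):
    M=s["cam_to_world"]; d=M[:3,:3]@np.array([(px[0]-s["cx"])/s["fx"],-(px[1]-s["cy"])/s["fy"],-1])
    o=M[:3,3]; return (o+d*(z-o[2])/d[2])[:2]
T=lambda s,u,v,z:ray(s,((u+.5)/4.2-.5+265,(v+.5)/4.2-.5+145),z)
S=lambda s,u,v,z:ray(s,((u+.5)/5-.5+260,(v+.5)/5-.5+205),z)
ang=lambda d:np.arctan2(d[1],d[0])
E
python3 - <<'E'
from cell import optics
from h import *
t=optics.snapshot("top"); s=optics.snapshot("side")
np.set_printoptions(precision=4,suppress=True)
P=dict(pin=(169,161,.029),rl=(106,570,.03),rr=(323,543,.03),fl=(53,60,.018),fr=(262,38,.018),dl=(80,283,.03),dr=(290,260,.03),hole=(195,377,.038),pl=(125,294,.038),pr=(247,280,.038),bl=(140,490,.03),br=(268,481,.03),ul=(148,469,.08),ur=(268,463,.08))
W={k:T(t,*v) for k,v in P.items()}
for k,v in W.items():print(k,v)
P2=dict(pin=(542,150,.029),hole=(308,210,.038),rl=(46,228,.03),rr=(180,380,.03),fc=(738,175,.018),pr=(448,215,.038),pl=(375,140,.038),bl=(152,212,.03),br=(225,300,.03),ul=(162,130,.08),ur=(228,203,.08))
for k,v in P2.items():print('s',k,S(s,*v))
print('jig ang',ang(W['fl']-W['rl']),ang(W['fr']-W['rr']),ang(W['rl']-W['rr'])-np.pi/2,ang(W['fl']-W['fr'])-np.pi/2)
print('br ang',ang(W['pl']-W['pr'])-np.pi/2,ang(W['pl']-W['bl']),ang(W['pr']-W['br']),ang((W['pl']+W['pr'])/2-W['hole']))
E
```

```text
pin [0.6832 0.0968]
rl [0.4555 0.1327]
rr [0.469  0.0136]
fl [0.7444 0.1626]
fr [0.7559 0.0439]
dl [0.6146 0.1466]
dr [0.6263 0.0298]
hole [0.5605 0.0829]
pl [0.607  0.1212]
pr [0.6141 0.0538]
bl [0.4992 0.1139]
br [0.5034 0.0434]
ul [0.5073 0.107 ]
ur [0.5098 0.0435]
s pin [0.6798 0.0887]
s hole [0.5597 0.0801]
s rl [0.4552 0.1267]
s rr [0.4678 0.0045]
s fc [0.7584 0.0472]
s pr [0.6131 0.0509]
s pl [0.6092 0.1163]
s bl [0.5016 0.1181]
s br [0.5056 0.046 ]
s ul [0.5036 0.1067]
s ur [0.508  0.0454]
jig ang 0.10298417455087733 0.10529356547379953 0.11276547155629069 0.09621061491153116
br ang 0.1045888770620631 0.06772080029407074 0.09352403209526428 0.0911145788644466
```

Request:
arm_command:
  deltas: [0,0,0.17,0,0,-0.02,0.0854,0,0,0.17,0,0,-0.02,0.0854,0,0,0.17,0,0,-0.02,0.0854,0,0,0.17,0,0,-0.02,0.0854,0,0,0.17,0,0,-0.02,0.0854]
  squeeze: 25

```text
t: 0.82
tcp_pos: [0.1993, 0.6447, 0.3192]
tool_rot: [0.546, 0.838, -0.0, 0.0]
ft_force: [-1.0, -0.1, 0.3]
grip_width: 0.999
grip_force: 0.0
```

Request:
arm_command:
  deltas: [0,0,0.17,0,0,0,0.0854,0,0,0.17,0,0,0,0.0854,0,0,0,-0.049,0.0218,0,0.0854,0,0,0,-0.049,0.0218,0,0.0854,0,0,0,-0.049,0.0218,0,0.0854]

```text
t: 1.45
tcp_pos: [0.2769, 0.5022, 0.3186]
tool_rot: [0.678, 0.735, -0.0, 0.0]
ft_force: [0.3, -0.3, -0.3]
grip_width: 1.0
grip_force: 0.0
```

Request:
arm_command:
  deltas: [0,0,0,-0.049,0.0218,0,0.0854,0,0,0,-0.049,0.0218,0,0.0854,0,0,0,-0.049,0.0218,0,0.0854,0,0,0,-0.049,0.0218,0,0.0854,0,0,0,-0.049,0.0218,0,0.0854]

```text
t: 2.08
tcp_pos: [0.4053, 0.2667, 0.319]
tool_rot: [0.678, 0.735, 0.0, 0.0]
ft_force: [0.8, 0.5, -0.4]
grip_width: 0.998
grip_force: 0.0
```

Request:
arm_command:
  deltas: [0,0,0,-0.049,0.0218,0,0.0854,0,0,0,-0.049,0.0218,0,0.0854,0,0,0,-0.049,0.0218,0,0.0854,0,0,0,-0.049,0.0218,0,0.0854,0,0,0,0,0,0,0.0854]

```text
t: 2.7
tcp_pos: [0.5087, 0.0768, 0.3185]
tool_rot: [0.68, 0.733, -0.001, 0.0]
ft_force: [-0.1, 0.2, 0.4]
grip_width: 1.005
grip_force: 0.0
```

Request:
arm_command:
  deltas: [0,0,0,0,-0.003,0.04,0.055,0,0,0,0,0,0.05,0.055,0,0,0,0,0,0.05,0.055,0,0,0,0,0,0.04,0.055,0,0,0,0,0,0.028,0.055]

```text
t: 3.32
tcp_pos: [0.5028, 0.0807, 0.1087]
tool_rot: [0.678, 0.735, -0.001, -0.001]
ft_force: [-0.0, -0.8, -0.5]
grip_width: 0.644
grip_force: 0.0
```

```bash
cat > pic.py <<'E'
import cv2,sys
from cell import optics
b=optics.snapshot("side")["frame"][:,:,::-1][160:310,240:420]
cv2.imwrite(sys.argv[1],cv2.resize(b,None,fx=4,fy=4,interpolation=cv2.INTER_CUBIC))
E
python3 pic.py pics/c.png
```

```text
(no output)
```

View pics/c.png

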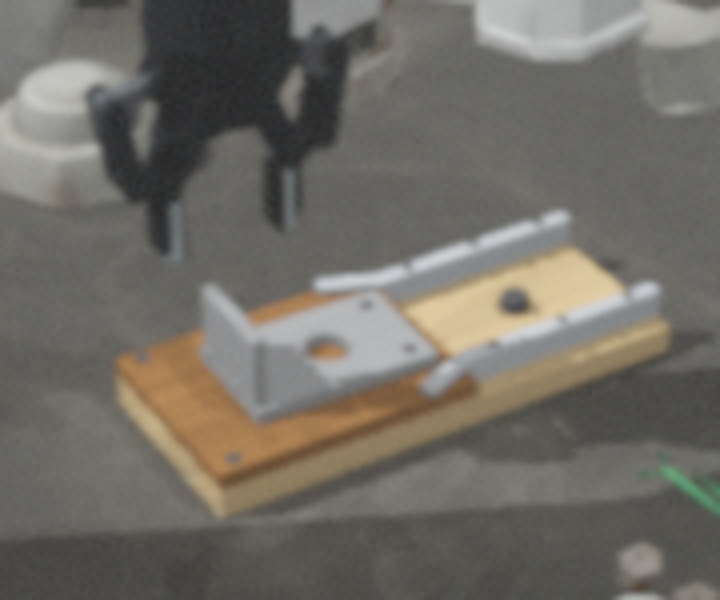

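The fingertips are at crop-px (172,258) and (285,228), with the upstand top below them at about (235,312). I'll check whether that gap is just height.

Run:
```python
from cell import optics,manip
from h import *
s=optics.snapshot("side");t=optics.snapshot("top")
C=lambda u,v,z:ray(s,((u+.5)/4-.5+240,(v+.5)/4-.5+160),z)
for z in(.08,.09,.10,.12):print(z,C(172,258,z),C(285,228,z))
print(C(515,298,.029),C(327,347,.038))
st=manip.read_state();print(st["tcp_pos"],st["tool_rot"])
import cv2
cv2.imwrite("pics/d.png",cv2.resize(t["frame"][140:290,230:400,::-1],None,fx=4,fy=4,interpolation=cv2.INTER_CUBIC))
```

```text
0.08 [0.49469417 0.13850181] [0.5621939  0.13971816]
0.09 [0.48958134 0.12428942] [0.556153   0.12548904]
0.1 [0.48446852 0.11007703] [0.5501121  0.11125993]
0.12 [0.47424287 0.08165224] [0.5380303  0.08280169]
[0.68141644 0.0899994 ] [0.56037705 0.08070368]
[0.50257292 0.08037322 0.10936488] [ 0.67757452  0.73545076 -0.00157891 -0.00156726]
```

View pics/d.png

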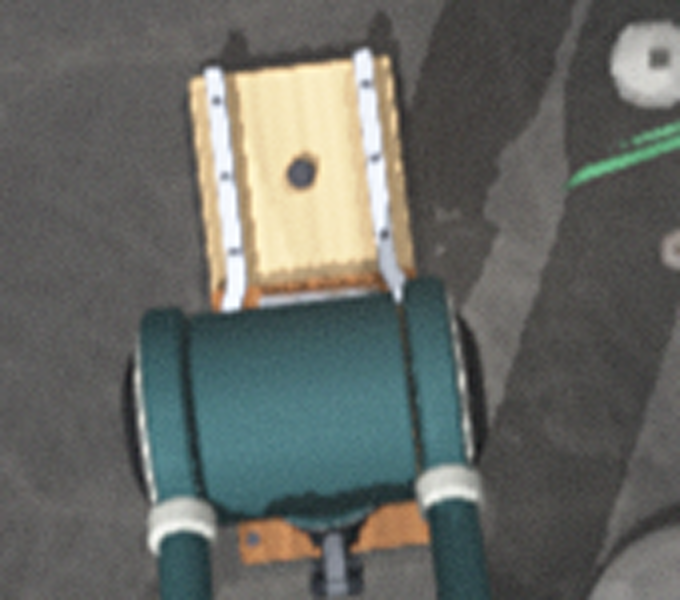

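The top view at px (310,240) shows only the wrist covering the deck. From the side view, the tips' height doesn't match the reported TCP. I'll check for image lag numerically before descending.

```bash
cat > tip.py <<'E'
from cell import optics,manip
from h import *
import cv2
s=optics.snapshot("side"); f=s["frame"]; b=cv2.imread("pics/side0.png")[:,:,::-1]
m=((np.abs(f.astype(int)-b).sum(2)>60)&(f.max(2)<75)).astype(np.uint8)
m=cv2.morphologyEx(m,cv2.MORPH_OPEN,np.ones((3,3)))
n,l,st,c=cv2.connectedComponentsWithStats(m)
for i in range(1,n):
    if st[i,4]>60: print(st[i])
w=(m[:,250:335]).astype(int)
print([(x+250,int(np.max(np.nonzero(w[:,x])[0]))) for x in range(0,85,3) if w[:,x].any()])
Mi=np.linalg.inv(s["cam_to_world"])
def pj(p):
    c=Mi@np.r_[p,1];return np.round([s["cx"]-s["fx"]*c[0]/c[2],s["cy"]+s["fy"]*c[1]/c[2]],1)
q=manip.read_state();p=q["tcp_pos"];print(p,q["q"].round(3))
for k in(-.05,0,.018,.025):print(k,pj(p-[0,0,k]))
E
python3 tip.py
```

```text
[  97    0  144   39 3319]
[247  37  32  23 298]
[293  46  30  34 732]
[  0 103  18  77 807]
[278 104  14  17 118]
[ 265  149   62   74 2234]
[ 18 176  15  10  77]
[ 50 224  10  26 114]
[219 297  18  38 349]
[282 300   9   9  64]
[(250, 41), (253, 314), (256, 301), (259, 301), (262, 403), (265, 195), (268, 204), (271, 208), (274, 210), (277, 218), (280, 222), (283, 308), (286, 307), (289, 304), (292, 194), (295, 192), (298, 191), (301, 191), (304, 192), (307, 214), (310, 215), (313, 201), (316, 199), (319, 196), (322, 195), (325, 183)]
[0.50424766 0.08039857 0.11109827] [0.109 0.049 2.061 0.    1.032 0.027]
-0.05 [295.7 204. ]
0 [296.5 224.6]
0.018 [296.8 231.7]
0.025 [296.9 234.5]
```

The frame isn't stale. The gripper appears about 12 px (roughly 30 mm) higher than reported. Descending 30 mm is safe either way, so I'll do that gently and look again.

Request:
arm_command:
  deltas: [0,0,0,0,0,0.01,0.055,0,0,0,0,0,0.01,0.055,0,0,0,0,0,0.01,0.055,0,0,0,0,0,0,0.055]

```text
t: 4.03
tcp_pos: [0.5036, 0.0796, 0.0798]
tool_rot: [0.678, 0.735, -0.001, -0.001]
ft_force: [-0.3, 0.3, -0.3]
grip_width: 0.644
grip_force: 0.0
```

```bash
python3 tip.py; python3 pic.py pics/e.png
```

```text
[  89    0  114   44 2788]
[203  10  43  28 711]
[303  64  16  10 116]
[   0   80   20  100 1162]
[276 103  32  28 425]
[ 266  163   62   72 2200]
[ 20 177  14   9  68]
[ 50 228   9  20 104]
[218 297  18  36 330]
[279 297  12  12 114]
[(250, 314), (259, 311), (262, 402), (268, 215), (271, 220), (274, 222), (277, 224), (280, 305), (283, 308), (286, 307), (289, 307), (292, 207), (295, 206), (298, 204), (301, 204), (304, 204), (307, 225), (310, 227), (313, 213), (316, 212), (319, 209), (322, 208), (325, 198)]
[0.50413751 0.07962835 0.08036851] [0.108 0.086 2.086 0.    0.971 0.027]
-0.05 [296.3 217. ]
0 [297.1 236.9]
0.018 [297.3 243.9]
0.025 [297.5 246.6]
```

View pics/e.png

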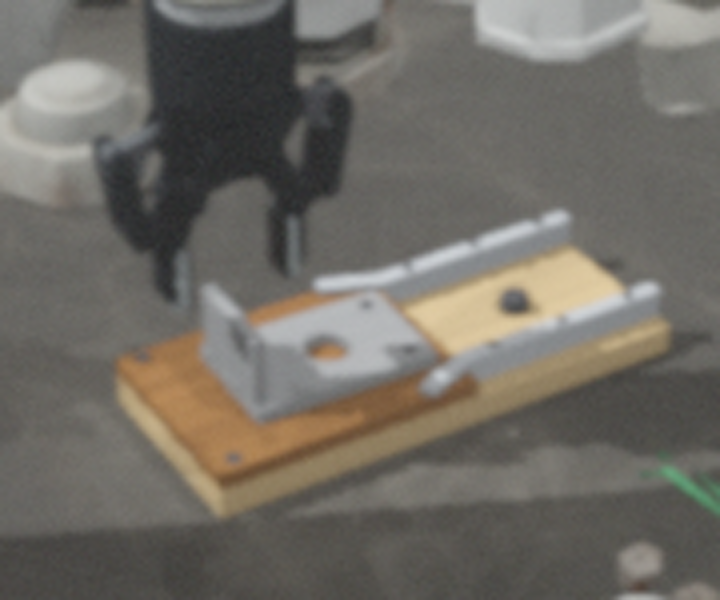

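The upstand is still in front of the gripper. Finger shadows fall at crop-px (240,335) on the upstand and (405,350) on the plate. The front finger's shadow gives its true height and y.

Run:
```python
from cell import optics
from h import *
s=optics.snapshot("side");t=optics.snapshot("top")
C=lambda u,v,z:ray(s,((u+.5)/4-.5+240,(v+.5)/4-.5+160),z)
L=(T(t,178,402,.038)-np.array([.506,.107]))/.042
print("light per m drop",L)
sh=C(403,350,.038);print("shadow front tip",sh)
for z in(.05,.06,.07,.08,.09,.1):
    a=C(290,272,z);r=C(182,302,z);print(z,a,r,"shadow->",a+L*(z-.038))
```

```text
light per m drop [ 0.97164958 -0.34891274]
shadow front tip [0.5965437  0.06059397]
0.05 [0.56463776 0.13972294] [0.49895217 0.13804675] shadow-> [0.57629756 0.13553599]
0.06 [0.5588039  0.12605743] [0.49398566 0.12440338] shadow-> [0.58018019 0.11838135]
0.07 [0.55297003 0.11239192] [0.48901914 0.11076   ] shadow-> [0.58406282 0.10122672]
0.08 [0.54713616 0.09872641] [0.48405263 0.09711663] shadow-> [0.58794545 0.08407208]
0.09 [0.5413023  0.08506091] [0.47908612 0.08347325] shadow-> [0.59182808 0.06691744]
0.1 [0.53546843 0.0713954 ] [0.47411961 0.06982987] shadow-> [0.59571071 0.04976281]
```

The shadow puts the tips at z≈0.093, y≈0.081, mid x≈0.508. So they sit higher than reported but on line with the upstand. Continuing down 32 mm.

Request:
arm_command:
  deltas: [0,0,0,0,0,0.008,0.055,0,0,0,0,0,0.008,0.055,0,0,0,0,0,0.008,0.055,0,0,0,0,0,0.008,0.055,0,0,0,0,0,0,0.055]

```text
t: 4.85
tcp_pos: [0.5037, 0.0796, 0.0479]
tool_rot: [0.678, 0.735, -0.001, -0.001]
ft_force: [0.4, -0.2, -0.9]
grip_width: 0.642
grip_force: 0.0
```

```bash
python3 pic.py pics/f.png
```

```text
(no output)
```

View pics/f.png

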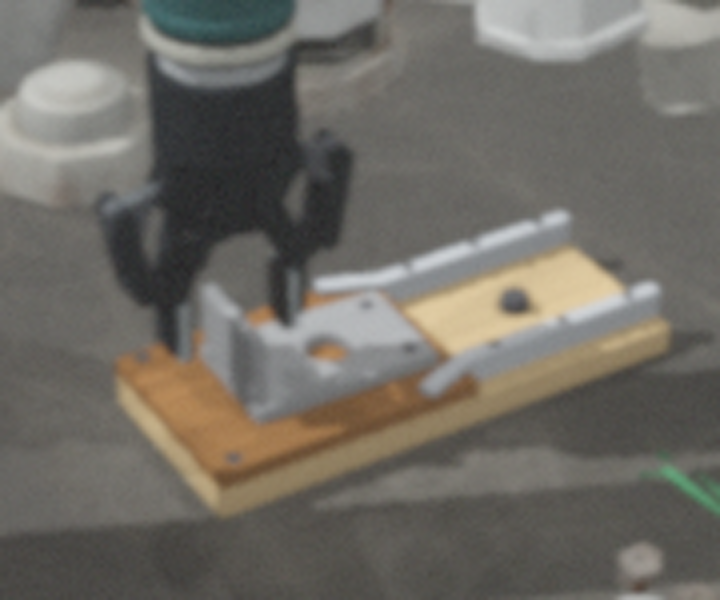

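Fingers at (183,355) and (290,322) straddle the upstand at about (235,340), without contact. Closing gently.

Request:
arm_command:
  deltas: [0,0,0,0,0,0,0.02,0,0,0,0,0,0,0.012,0,0,0,0,0,0,0.0,0,0,0,0,0,0,0.0,0,0,0,0,0,0,0.0]
  squeeze: 25

```text
t: 5.52
tcp_pos: [0.5052, 0.0798, 0.0494]
tool_rot: [0.678, 0.735, 0.0, 0.0]
ft_force: [0.9, -0.9, 2.3]
grip_width: 0.087
grip_force: 28.5
```

Request:
arm_command:
  deltas: [0,0,-0.028,-0.0015,0,0,0,0,0,0,0,0.008,0,0,0,0,0,0,0.01,0,0,0,0,0,0,0.01,0,0,0,0,0,0,0,0,0]

```text
t: 6.15
tcp_pos: [0.533, 0.0812, 0.0494]
tool_rot: [0.667, 0.745, -0.0, 0.0]
ft_force: [-1.7, -0.2, 6.0]
grip_width: 0.085
grip_force: 28.9
```

Run:
```python
import cv2
from cell import optics
s=optics.snapshot("side");t=optics.snapshot("top")
a=cv2.resize(s["frame"][205:285,270:410,::-1],None,fx=5,fy=5,interpolation=cv2.INTER_CUBIC)
b=cv2.resize(t["frame"][145:185,265:405,::-1],None,fx=5,fy=5,interpolation=cv2.INTER_CUBIC)
import numpy as np
cv2.imwrite("pics/g.png",np.vstack([a,b]))
```

```text
(no output)
```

View pics/g.png

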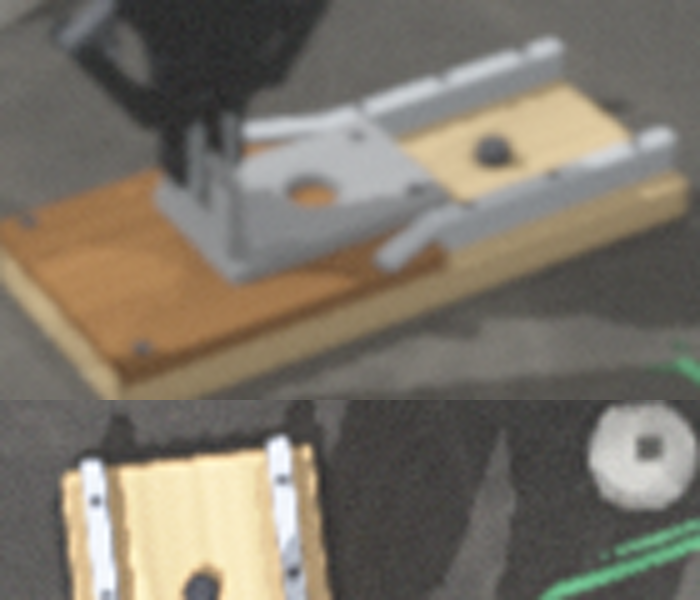

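In this view the hole is at crop-px (313,191) and the pin at (492,151). The plate is between the guides.

Run:
```python
from cell import optics
from h import *
s=optics.snapshot("side")
C=lambda u,v,z:ray(s,((u+.5)/5-.5+270,(v+.5)/5-.5+205),z)
h=C(313,191,.038);p=C(492,151,.029);d=p-h
u=np.array([np.cos(.104),np.sin(.104)]);print(h,p,d@u,d@[-u[1],u[0]])
# guide inside lines/ plate: front corners & guide top inner edges
print("corners",C(433,187,.038),C(370,122,.038))
```

```text
[0.5874303  0.08280534] [0.67938195 0.08798783] 0.09199284029866997 -0.004391254318868387
corners [0.63640506 0.06309089] [0.63390122 0.12058207]
```

Request:
arm_command:
  deltas: [0,0,0,0,0.01,0,0,0,0,0,0,0.01,0,0,0,0,0,0,0.01,0,0,0,0,0,0,0.01,0,0,0,0,0,0,0,0,0]

```text
t: 6.92
tcp_pos: [0.5724, 0.0856, 0.0494]
tool_rot: [0.667, 0.745, -0.0, -0.0]
ft_force: [-1.6, -0.1, 7.1]
grip_width: 0.085
grip_force: 29.1
```

Request:
arm_command:
  deltas: [0,0,0,0,0.01,0,0,0,0,0,0,0.01,0,0,0,0,0,0,0.01,0,0,0,0,0,0,0.01,0,0,0,0,0,0,0,0,0]

```text
t: 7.55
tcp_pos: [0.6121, 0.0899, 0.0495]
tool_rot: [0.667, 0.745, -0.0, -0.0]
ft_force: [-2.4, -0.0, 7.7]
grip_width: 0.084
grip_force: 29.2
```

Request:
arm_command:
  deltas: [0,0,0,0,0.007,0,0,0,0,0,0,0.007,0,0,0,0,0,0,0,0,0,0,0,0,0,0,0.002,0,0,0,0,0,0,0,0]

```text
t: 8.18
tcp_pos: [0.6253, 0.0913, 0.0459]
tool_rot: [0.667, 0.745, -0.0, -0.0]
ft_force: [0.3, 0.5, -1.7]
grip_width: 0.087
grip_force: 27.9
```

The upward force is gone and the tool sank, so the plate is clear of the deck. Lowering gently.

Request:
arm_command:
  deltas: [0,0,0,0,0,0.002,0,0,0,0,0,0,0.002,0,0,0,0,0,0,0.002,0,0,0,0,0,0,0.001,0,0,0,0,0,0,0,0]

```text
t: 8.8
tcp_pos: [0.6259, 0.0915, 0.0398]
tool_rot: [0.668, 0.745, -0.0, -0.0]
ft_force: [0.1, 0.3, -1.7]
grip_width: 0.086
grip_force: 27.9
```

Request:
arm_command:
  deltas: [0,0,0,0,0,0.001,0,0,0,0,0,0,0.001,0,0,0,0,0,0,0.0005,0,0,0,0,0,0,0,0]

```text
t: 9.3
tcp_pos: [0.6261, 0.0915, 0.0375]
tool_rot: [0.668, 0.745, 0.0, 0.0]
ft_force: [-0.7, -0.4, -1.7]
grip_width: 0.087
grip_force: 27.9
```

Almost on the bed. Opening gently, then going straight up.

Request:
arm_command:
  deltas: [0,0,0,0,0,0.0005,0,0,0,0,0,0,0,0.03,0,0,0,0,0,0,0.04,0,0,0,0,0,0,0.04,0,0,0,0,0,0,0.04]

```text
t: 9.93
tcp_pos: [0.6262, 0.0915, 0.037]
tool_rot: [0.668, 0.745, 0.0, 0.0]
ft_force: [0.4, -0.8, 0.6]
grip_width: 0.465
grip_force: 0.0
```

Request:
arm_command:
  deltas: [0,0,0,0,0,-0.01,0.04,0,0,0,0,0,-0.03,0.04,0,0,0,0,0,-0.05,0.04,0,0,0,0,0,-0.05,0.04,0,0,0,0,0,-0.05,0.04]

```text
t: 10.55
tcp_pos: [0.626, 0.0915, 0.2295]
tool_rot: [0.668, 0.745, 0.0, 0.0]
ft_force: [1.1, 0.2, 0.0]
grip_width: 0.469
grip_force: 0.0
```

Request:
arm_command:
  deltas: [0,0,0,0.05,-0.03,-0.03,0.04,0,0,0,0.05,-0.03,0,0.04,0,0,0,0.05,-0.03,0,0.04,0,0,0,0.05,-0.03,0,0.04,0,0,0,0,0,0,0.04]

```text
t: 11.18
tcp_pos: [0.4843, 0.278, 0.2566]
tool_rot: [0.666, 0.746, 0.001, -0.0]
ft_force: [1.4, -0.7, 0.3]
grip_width: 0.475
grip_force: 0.0
```

Run:
```python
import cv2,numpy as np
from cell import optics
s=optics.snapshot("side")["frame"][205:285,270:410,::-1];t=optics.snapshot("top")["frame"][140:285,255:365,::-1]
a=cv2.resize(s,(400,229),interpolation=cv2.INTER_CUBIC);b=cv2.resize(t,(400,527),interpolation=cv2.INTER_CUBIC)
cv2.imwrite("pics/z.png",np.hstack([np.vstack([a,np.zeros((298,400,3),np.uint8)]),b]))
```

```text
(no output)
```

View pics/z.png

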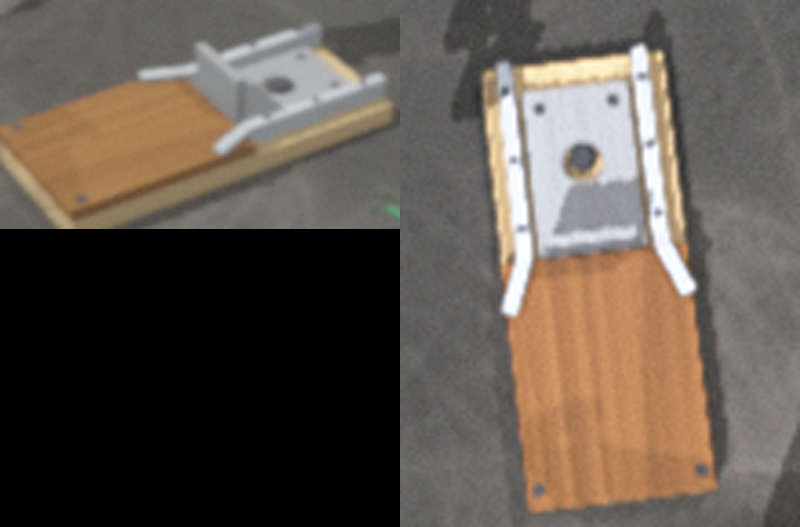

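The bracket lies flat between the guides. The pin stands in the hole at (582,158) in the top view, and the rear edge is past the step. Handing in.

```bash
python3 -c "from cell import hand_in; print(hand_in())"
```

```text
the job is handed in; nothing more can be done
None
```

The bracket lies flat on the jig's low end with the pin standing in its hole; it has been let go, nothing else was touched, and the job is handed in.

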